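# Unload the marking jig and stack the plate

## Robot

A 6-joint arm with a two-finger parallel gripper is mounted at the origin on a cart in front of the work surface, level with it; the furniture and walls round the work are solid. World frame = base frame: x ahead of the robot, y to its left, z up, the work surface at z = 0. Lengths are in m, angles in rad, forces in N, time in s.
With the tool pointing down it reaches from about 0.25 to 0.725 m from the base axis. Payload 4 kg.
Tool frame: the origin (TCP) lies at the very end of the fingers, on their centre line; the grasp point (between the pads) lies 19 mm behind it (bot.tcp_to_grasp is the distance from the TCP to the grasp point, in m); z points along the fingers, y is the line along which they close (so a half turn about z gives the same grasp; the last joint's range is limited). The gripper opens to 85 mm and grips with 20 to 120 N. Pads are 22 mm wide; open, the fingers measure 114 mm over their backs; the gripper's body (76 mm by 85 mm) begins 54 mm behind the grasp point. The pads swing forward as they close: fully open they stand 13 mm farther back than shut.
Start: joints at [1.277, 0.241, 0.005, 1.335, 0, 1.571], TCP at [0.145, 0.479, 0.231] pointing down, gripper open.
Joint ranges: [-2.72, 2.72], [-1.05, 1.87], [-1.09, 1.28], [-1.99, 2.15], [-1.42, 1.44], [-3.14, 3.14]. Speed limits (rad/s): [2.79, 2.79, 3.14, 3.14, 3.14, 3.14].

## Interface

Orientations are given as a unit quaternion [w, x, y, z].
In Python, from rig import bot gives the robot as it stands.
- The arm moves only by the tool carry_out, never from a script. Its argument "deltas" is a list of rows, each an object of numbers: "dx", "dy", "dz": the shift along the tool's x, y, z in cm; "ax", "ay", "az": the turn, a rotation vector about the tool's x, y, z in rad; "fingers": the closure, from -1 (fully open) to 1 (shut). A call has 1 to 12 rows; each row is the pose to reach, as a shift and turn from the pose commanded when the call began, along the tool's axes at that moment; what a row does not reach only later rows make up. A row lasts 1/8 s, in which the tool goes at most 62.5 mm and 10.7 degrees, less where a joint would pass 70% of its speed; a pose out of reach is approached as far as the arm can. A call with a gripper value outside its range is refused whole. The fingers move at their own pace and stop on an object; "grip_force" is the grip in N (left out, the last holds). Time passes only in rows, so rows that repeat a pose let the fingers close. It gives the time, the measured TCP pose, the force, the opening and the grip force at its end, in the units of the state.
- bot.observe(): the state, without advancing time (a new reading comes with each control period).
- bot.camera(name): name is "scene" or "top" or "wrist"; returns a dict with "img" (400x640x3 uint8, red, green, blue), "depth" (400x640 float32, m along the optical axis (not along the pixel's ray), 0 where there is no reading), "fx", "fy", "cx", "cy" (pixels), "k1" (the pictures are not rectified: a ray, as slopes to the right and down, at radius r is drawn at 1 + k1 r^2 times it, then the intrinsics apply), "view" (4x4, takes a point from world to camera coordinates); the wrist camera has in their place "tool_from_camera" (4x4, takes a point from camera to tool coordinates, whose origin is the TCP and whose axes are the flange's). Camera axes: x right, y up, looking along -z (the intrinsics and any distortion apply to the point x, -y, -z); pixel columns grow to the right and rows downward; lengths in m; the calibration is good to about 2 mm. A picture is of the moment at which its call begins: read the wrist's pose just before it.
- bot.finish_job(): hands the job in; it is judged then, once.
Trained networks look in a picture, given as the dict that the camera call returned (one of the last four; its "shot" number tells which), for a name from the list of things; names that differ only in an ending like _2 or _b are one class to them, and where a whole thing is asked for, a point or a joint stands for the part that bears it (a point fixed in the world has none). Each returns a list of dicts, best first, with "score" (0 to 1); they miss things now and then, are a little off and sometimes report something else, mostly with a low value. They report only what shows in the picture. A call takes as long as a camera call.
- bot.look_for(picture, query): "position" ([x, y, z] in m, in the coordinates of the camera as it stood for that picture, good to about 4 mm: the middle of the surface that is visible of it).
- bot.outline_of(picture, query): "region" (400x640 bool, what is visible of it).
- bot.pinpoint(picture, query): "position" ([x, y, z] in m, in the coordinates of the camera as it stood for that picture, good to about 4 mm: a listed point, or the origin of a listed thing).
The state is a dict: "time": time; "joints": joint angles; "qd": joint speeds; "effort": joint torques, N m; "tcp_pos": TCP position; "tcp_rot": TCP orientation; "force": force on the tool from outside, world axes, zero at the start; "ft_torque": the same for the moment, N m; "finger_gap": finger opening in m; "gripper_force": force on a finger pad.
Only numpy, scipy, OpenCV 4.12 (cv2) and the standard library are available. Lean on these libraries where they do the work, as an engineer would, in place of code of your own. Each camera call takes 0.05 s, during which the arm holds its last target. There are 200 camera calls.

## Task

The rating plate in the marking jig is finished and lies level with the jig's rails, so it cannot be picked up there: slide it out of the jig's open end until that end sticks out well past the edge, and lift it off by the overhanging end. Held by its end it will not go between the posts of the stacking magazine, so lay it flat on the bench, let go, take it again by its middle, and lower it in the fingers (do not drop it) flat onto the plates already stacked in the magazine. Never let the plate tip or fall, and leave the stamp, the mug and the roll of parcel tape where they are.

Things in the scene. Friction and masses are not known exactly. Their poses are not given: they have to be found in the camera images.
- plate_c (a point): Centre (half-way up) of the finished rating plate: flat aluminium, 150 x 58 x 6 mm, 0.10 to 0.19 kg, black face with blank fields, in the marking jig. x along the 150 mm length, y across the 58 mm width, z up. Its x axis starts along jig_mouth's; its front end starts 2 to 7 mm inside the jig's front edge, its rear end is under the gantry. Fingertips can pick it by its long sides off the bench.
- jig_mouth (a point): Marking jig: fixed grey block, 173 mm long, 110 wide. Point: middle of the open front edge of its nest, at nest floor height, 36 mm above the bench. +x points into the jig along the nest (the plate comes out towards -x), y across. Nest 61 mm wide between two flat steel rails 21 mm wide and 5 mm high (the plate's top is 1 mm above them), with an end stop 158 mm in. In front of it is bare bench.
- jig_gantry (a point): On the jig: middle of the front side of the gantry (black stylus carriage on rods between aluminium end blocks), which stands across the nest from 123 to 167 mm in from the front edge, up to 52 mm above the nest floor. The plate can be lifted only once out from under it. The floor is slick: closed fingertips pressed on the plate with 6 to 15 N drag it; press where it is over the floor or it tips.
- stack_seat (a point): Where the plate's centre must come to rest, 31 mm above the bench: on three loose plates of the same kind (top at 28 mm) in a fixed stacking magazine (dark steel base 186 x 96 x 10 mm, four blue corner posts). x is the direction of the plate's length (either end first), y its width, z up. 2 mm of play between the posts on every side of a plate.
- post_tops (a point): On the magazine: the middle of its opening, at the height of the tops of its corner posts, 64 mm above the bench. The posts are 3 mm sheet-steel angles, straight up to 55 mm, flared outwards above as a lead-in. Each long side is open over its middle 74 mm, for the fingers. The bench in between jig and magazine is bare. Behind, a shelf 0.28 m up begins at x = 0.69: keep the wrist clear of it.
- stamp: Wooden office stamp standing upright, 28 x 44 x 80 mm, origin at its underside. A bystander: leave it alone.
- mug: White china mug with a green pattern, 92 mm wide, 95 mm high, standing upright, origin at its underside. A bystander: leave it alone.
- parcel_tape: Roll of brown parcel tape lying flat, 92 mm across, 48 mm high, origin at its underside. A bystander: leave it alone.

How it is judged:
On the way, in this order (a step that is already met when the one before it is completed fails the run):
1. the plate, still lying level on the jig's nest floor, has been slid out until its end sticks out at least 28 mm past the jig's front edge (x of plate_c in the frame of jig_mouth between 0 and 0.047 m and z of plate_c in the frame of jig_mouth below 0.008 m and angle between plate_c's own z axis and vertical below 0.1 rad), for 0.2 s.
2. the plate is held in the fingers, clear above the jig (height (world z) of plate_c above 0.055 m and contact force between the fingers and plate above 0.5 N), for 0.2 s.
3. the plate lies flat and still on the bench, let go (height (world z) of plate_c below 0.012 m and angle between plate_c's own z axis and vertical below 0.06 rad and contact force between the fingers and plate below 0.1 N and linear speed of plate below 0.02 m/s), for 0.2 s.
4. the plate, held in the fingers, is down between the posts of the magazine, within about 10 mm of its place on the stack (horizontal distance between plate_c and stack_seat below 0.008 m and z of plate_c in the frame of stack_seat below 0.01 m and contact force between the fingers and plate above 0.5 N), for 0.05 s.
At the end, for the whole second after the job is handed in: the plate lies flat (within 0.04 rad), face up, released and at rest on top of the stack between the four posts: its centre within 5 mm sideways and 2.5 mm in height of the seat point, its length along the magazine's within 0.09 rad (x of plate_c in the frame of stack_seat between -0.005 and 0.005 m and y of plate_c in the frame of stack_seat between -0.005 and 0.005 m and z of plate_c in the frame of stack_seat between -0.0025 and 0.0025 m and angle between the x axis of plate_c and the x axis of stack_seat, either way round below 0.09 rad and angle between plate_c's own z axis and vertical below 0.04 rad and linear speed of plate below 0.01 m/s and contact force between the fingers and plate below 0.1 N); the robot touches nothing.
It fails at once if the plate tips by more than 0.35 rad, or falls (angle between plate_c's own z axis and vertical above 0.35 rad).
It fails at once if the stamp is moved by more than 30 mm or knocked over (distance of stamp from where it was at the start of the episode above 0.03 m or angle between stamp's own z axis and vertical above 0.4 rad).
It fails at once if the mug is moved by more than 30 mm or knocked over (distance of mug from where it was at the start of the episode above 0.03 m or angle between mug's own z axis and vertical above 0.4 rad).
It fails at once if the roll of parcel tape is moved by more than 30 mm (distance of parcel_tape from where it was at the start of the episode above 0.03 m).
It also fails if it takes over 61 s, if anything falls off the work surface, if the arm or the gripper's body presses on something with over 40 N, if the wrist force passes 120 N, or if a joint passes its speed limit or range.

## Working session

There is one attempt and no reset: what is moved stays moved. The work goes in short steps, Python scripts to look and compute and a tool call to move; the robot and the scene stay as the last step left them, time stands still between calls to the robot, and variables do not carry over. Pictures are saved under pics/ and viewed, at most 10 in all, crops included, and the job is handed in when it is done.

Besides the shell and the picture viewer there is one more tool, called after ">>>" by a JSON object that holds its "fn" and its "kwargs". carry_out: Moves the arm, as the interface text tells. Its arguments: {"type":"object","properties":{"deltas":{"type":"array"},"grip_force":{"type":"number"}},"required":["deltas"]}

```bash
ls; mkdir -p pics; cat > h.py <<'E'
import numpy as np,cv2
from scipy.spatial.transform import Rotation as R
from rig import bot
def T_tool():
    s=bot.observe(); q=s['tcp_rot']; T=np.eye(4)
    T[:3,:3]=R.from_quat([q[1],q[2],q[3],q[0]]).as_matrix(); T[:3,3]=s['tcp_pos']; return T
def shot(n):
    T=T_tool(); c=bot.camera(n)
    c['w']=T@np.array(c['tool_from_camera']) if n=='wrist' else np.linalg.inv(np.array(c['view'])); return c
def W(c,p): return (c['w']@np.r_[p,1])[:3]
def pix(c,u,v,z):
    "pixels to world on plane z"
    d=np.array([(np.asarray(u,float)-c['cx'])/c['fx'],(np.asarray(v,float)-c['cy'])/c['fy']]); s=d.copy()
    for _ in range(20): s=d/(1+c['k1']*(s**2).sum(0))
    r=c['w'][:3,:3]@np.array([s[0],-s[1],-np.ones_like(s[0])]); o=c['w'][:3,3]
    t=(z-o[2])/r[2]; return o[:2]+(r[:2]*t).T
def save(c,f,crop=None):
    im=c['img'][:,:,::-1]
    if crop: im=im[crop[1]:crop[3],crop[0]:crop[2]]
    cv2.imwrite('pics/'+f,im)
E
python3 - <<'E'
from h import *
np.set_printoptions(precision=4,suppress=True)
s=bot.observe(); print(s['time'],s['tcp_pos'],s['tcp_rot'],s['finger_gap'],s['force'])
ims=[]
for n in('top','scene'):
    c=shot(n); ims.append(c['img'])
    print(n,c['w'][:3,3])
    for q in('plate_c','jig_mouth','jig_gantry','stack_seat','post_tops','stamp','mug','parcel_tape'):
        print(q,[(round(d['score'],2),W(c,d['position'])) for d in bot.pinpoint(c,q)[:2]])
    save(c,n+'.png')
E
```

```text
pics
0.0 [0.1446 0.478  0.2304] [-0.0002  0.1464  0.9892 -0.001 ] 0.08502039981848024 [ 0.636   0.1336 -0.381 ]
top [0.3926 0.009  1.1798]
plate_c [(0.95, array([ 0.5132, -0.2368,  0.0376]))]
jig_mouth [(0.96, array([ 0.4411, -0.2018,  0.0362]))]
jig_gantry [(0.66, array([ 0.5563, -0.2457,  0.058 ])), (0.28, array([ 0.5157, -0.2318,  0.0374]))]
stack_seat [(0.94, array([0.5384, 0.2178, 0.0315]))]
post_tops [(0.74, array([0.5329, 0.2098, 0.0643])), (0.48, array([ 0.6362,  0.0246, -0.0031]))]
stamp [(0.71, array([ 0.6337,  0.0254, -0.0046])), (0.26, array([ 0.5864,  0.4405, -0.0014]))]
mug [(0.94, array([ 0.5849,  0.44  , -0.0003]))]
parcel_tape [(0.62, array([ 0.4727, -0.4546,  0.0038])), (0.45, array([0.5328, 0.209 , 0.063 ]))]
scene [-0.203   0.8057  1.4057]
plate_c [(0.56, array([ 0.515 , -0.23  ,  0.0391]))]
jig_mouth [(0.96, array([ 0.4366, -0.2074,  0.0367])), (0.23, array([0.5304, 0.2121, 0.0638]))]
jig_gantry [(0.91, array([ 0.5601, -0.2434,  0.0534]))]
stack_seat [(0.71, array([0.5348, 0.2173, 0.0327]))]
post_tops []
stamp [(0.53, array([0.636 , 0.0228, 0.0021]))]
mug [(0.97, array([ 0.5896,  0.4412, -0.0091]))]
parcel_tape [(0.65, array([ 0.4748, -0.4572, -0.0007])), (0.33, array([ 0.6306,  0.0261, -0.0005]))]
```

View pics/top.png

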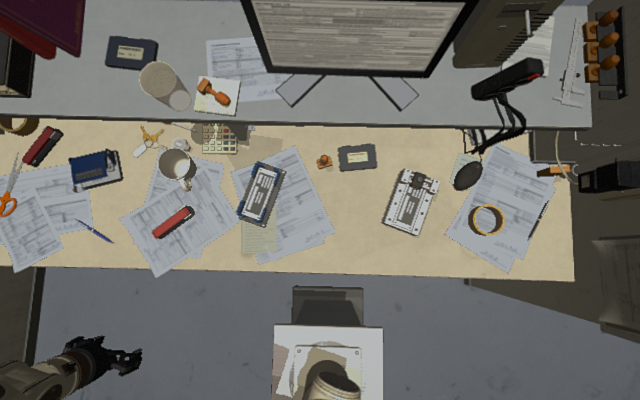

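```bash
python3 - <<'E'
from h import *
c=shot('top')
r=bot.outline_of(c,'plate_c')[0]['region']
v,u=np.nonzero(r); print(len(u))
P=pix(c,u,v,0.042); print(cv2.minAreaRect((P*1000).astype(np.float32)))
for q in ('stack_seat','jig_mouth'):
  for o in bot.outline_of(c,q)[:1]:
    v,u=np.nonzero(o['region']); print(q,o['score'],len(u),cv2.minAreaRect((pix(c,u,v,0.03)*1000).astype(np.float32)))
E
```

```text
824
((503.294921875, -228.97845458984375), (59.51222610473633, 125.55248260498047), 70.47880554199219)
stack_seat 0.9 925 ((530.9678955078125, 210.9514923095703), (99.24751281738281, 183.5602569580078), 71.48698425292969)
jig_mouth 0.55 1418 ((521.3270874023438, -235.46315002441406), (119.08343505859375, 181.1544952392578), 68.42987060546875)
```

The top view shows the jig at about (410,200), the magazine at (262,193), the stamp at (324,160), the mug at (178,165) and the tape at (487,220). The jig and the magazine both point about -19° in the world frame.

```bash
cat >> h.py <<'E'
def delta(p,yaw=None):
    "shift (cm, tool axes) and az to bring TCP to world p with tool x at world angle yaw, tool down"
    T=T_tool(); d=T[:3,:3].T@(np.array(p)-T[:3,3])*100
    a=0
    if yaw is not None:
        t=R.from_euler('z',yaw)*R.from_euler('x',np.pi); a=(R.from_matrix(T[:3,:3].T)*t).as_rotvec()
    print('d',np.round(d,2),'a',np.round(a,3))
E
python3 - <<'E'
from h import *
delta([.46,-.20,.20],np.radians(161))
E
```

```text
d [-49.82 -55.82   3.13] a [ 0.    -0.     0.038]
```

>>> {"fn": "carry_out", "kwargs": {"deltas": [{"dx":-49.8,"dy":-55.8,"dz":3.1,"az":0.038,"fingers":-1},{"dx":-49.8,"dy":-55.8,"dz":3.1,"az":0.038,"fingers":-1},{"dx":-49.8,"dy":-55.8,"dz":3.1,"az":0.038,"fingers":-1},{"dx":-49.8,"dy":-55.8,"dz":3.1,"az":0.038,"fingers":-1},{"dx":-49.8,"dy":-55.8,"dz":3.1,"az":0.038,"fingers":-1},{"dx":-49.8,"dy":-55.8,"dz":3.1,"az":0.038,"fingers":-1},{"dx":-49.8,"dy":-55.8,"dz":3.1,"az":0.038,"fingers":-1},{"dx":-49.8,"dy":-55.8,"dz":3.1,"az":0.038,"fingers":-1},{"dx":-49.8,"dy":-55.8,"dz":3.1,"az":0.038,"fingers":-1},{"dx":-49.8,"dy":-55.8,"dz":3.1,"az":0.038,"fingers":-1},{"dx":-49.8,"dy":-55.8,"dz":3.1,"az":0.038,"fingers":-1},{"dx":-49.8,"dy":-55.8,"dz":3.1,"az":0.038,"fingers":-1}]}}

```text
validation failed for argument at $.de...
```

>>> {"fn": "carry_out", "kwargs": {"deltas": [{"dx":0,"dy":0,"dz":0,"fingers":1},{"dx":0,"dy":0,"dz":0,"fingers":1},{"dx":0,"dy":0,"dz":0,"fingers":1},{"dx":0,"dy":0,"dz":0,"fingers":1}]}}

```text
validation failed for argument at $.de...
```

```bash
python3 - <<'E'
from h import *
np.set_printoptions(precision=4,suppress=True)
s=bot.observe(); print(s['tcp_pos'],s['finger_gap'],s['force'])
c=shot('wrist'); print(c['w'])
for q in('plate_c','jig_mouth','jig_gantry'):
    print(q,[(round(d['score'],2),W(c,d['position'])) for d in bot.pinpoint(c,q)[:2]])
r=bot.outline_of(c,'plate_c')[0]['region']
v,u=np.nonzero(r); print(len(u),u.min(),u.max(),v.min(),v.max())
print(cv2.minAreaRect((pix(c,u,v,0.042)*1000).astype(np.float32)))
save(c,'w1.png')
E
```

```text
[0.1448 0.4786 0.2313] 0.08557238287315261 [0.1435 0.0414 0.2872]
[[ 0.2893 -0.9122 -0.2902  0.0713]
 [ 0.9572  0.2759  0.0872  0.5029]
 [ 0.0005 -0.303   0.953   0.3734]
 [ 0.      0.      0.      1.    ]]
plate_c []
jig_mouth []
jig_gantry []Traceback (most recent call last):
  File "<stdin>", line 7, in <module>
IndexError: list index out of range
```

>>> {"fn": "carry_out", "kwargs": {"deltas": [{"dx":-49.8,"dy":-55.8,"dz":3.1,"ax":0.0,"ay":0.0,"az":0.038,"fingers":1.0},{"dx":-49.8,"dy":-55.8,"dz":3.1,"ax":0.0,"ay":0.0,"az":0.038,"fingers":1.0},{"dx":-49.8,"dy":-55.8,"dz":3.1,"ax":0.0,"ay":0.0,"az":0.038,"fingers":1.0},{"dx":-49.8,"dy":-55.8,"dz":3.1,"ax":0.0,"ay":0.0,"az":0.038,"fingers":1.0},{"dx":-49.8,"dy":-55.8,"dz":3.1,"ax":0.0,"ay":0.0,"az":0.038,"fingers":1.0},{"dx":-49.8,"dy":-55.8,"dz":3.1,"ax":0.0,"ay":0.0,"az":0.038,"fingers":1.0},{"dx":-49.8,"dy":-55.8,"dz":3.1,"ax":0.0,"ay":0.0,"az":0.038,"fingers":1.0},{"dx":-49.8,"dy":-55.8,"dz":3.1,"ax":0.0,"ay":0.0,"az":0.038,"fingers":1.0},{"dx":-49.8,"dy":-55.8,"dz":3.1,"ax":0.0,"ay":0.0,"az":0.038,"fingers":1.0},{"dx":-49.8,"dy":-55.8,"dz":3.1,"ax":0.0,"ay":0.0,"az":0.038,"fingers":1.0},{"dx":-49.8,"dy":-55.8,"dz":3.1,"ax":0.0,"ay":0.0,"az":0.038,"fingers":1.0},{"dx":-49.8,"dy":-55.8,"dz":3.1,"ax":0.0,"ay":0.0,"az":0.038,"fingers":1.0}]}}

```text
time: 2.85
tcp_pos: [0.4606, -0.202, 0.2004]
tcp_rot: [0.0, 0.165, 0.986, 0.0]
force: [1.2, 0.1, 1.0]
finger_gap: 0.0001
gripper_force: 0.0
```

```bash
cat > look.py <<'E'
from h import *
np.set_printoptions(precision=4,suppress=True)
s=bot.observe(); print(s['time'],s['tcp_pos'],s['finger_gap'],s['force'])
c=shot('wrist')
for q in('plate_c','jig_mouth','jig_gantry'):
    print(q,[(round(d['score'],2),W(c,d['position'])) for d in bot.pinpoint(c,q)[:2]])
save(c,'w1.png')
for o in bot.outline_of(c,'plate_c')[:1]:
    v,u=np.nonzero(o['region']); print(len(u),u.min(),u.max(),v.min(),v.max())
    print(cv2.minAreaRect((pix(c,u,v,0.042)*1000).astype(np.float32)))
E
python3 look.py
```

```text
2.85 [ 0.4606 -0.202   0.2004] 6.000068674272797e-05 [1.1686 0.0794 0.9998]
plate_c [(0.75, array([ 0.5171, -0.2256,  0.0377]))]
jig_mouth [(0.56, array([ 0.4376, -0.2017,  0.0353]))]
jig_gantry []
5104 275 335 162 282
((504.1778564453125, -224.5967254638672), (57.62456512451172, 130.1880645751953), 70.5562515258789)
```

View pics/w1.png

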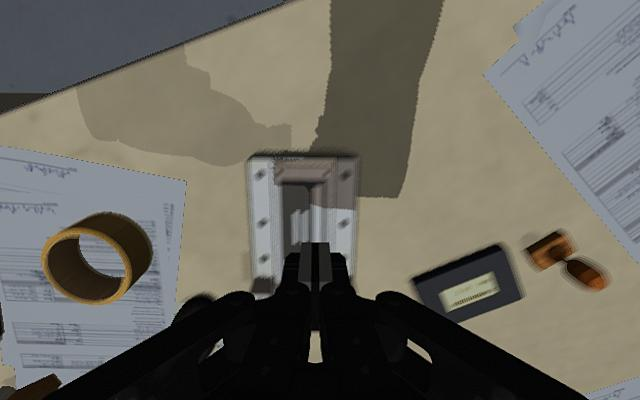

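```bash
python3 - <<'E'
from h import *
delta([.5135,-.2285,.05],np.radians(160.6))
E
```

```text
d [-6.09 -0.97 14.97] a [ 0.    -0.002  0.006]
```

>>> {"fn": "carry_out", "kwargs": {"deltas": [{"dx":-6.1,"dy":-1.0,"dz":5.0,"ax":0.0,"ay":0.0,"az":0.006,"fingers":1.0},{"dx":-6.1,"dy":-1.0,"dz":11.0,"ax":0.0,"ay":0.0,"az":0.006,"fingers":1.0},{"dx":-6.1,"dy":-1.0,"dz":15.0,"ax":0.0,"ay":0.0,"az":0.006,"fingers":1.0},{"dx":-6.1,"dy":-1.0,"dz":15.0,"ax":0.0,"ay":0.0,"az":0.006,"fingers":1.0},{"dx":-6.1,"dy":-1.0,"dz":15.0,"ax":0.0,"ay":0.0,"az":0.006,"fingers":1.0}]}}

```text
time: 3.72
tcp_pos: [0.5153, -0.2285, 0.0526]
tcp_rot: [0.001, 0.167, 0.986, -0.0]
force: [0.5, -0.1, 0.6]
finger_gap: -0.0
gripper_force: 0.0
```

>>> {"fn": "carry_out", "kwargs": {"deltas": [{"dx":0.0,"dy":0.0,"dz":0.4,"ax":0.0,"ay":0.0,"az":0.0,"fingers":1.0},{"dx":0.0,"dy":0.0,"dz":0.7,"ax":0.0,"ay":0.0,"az":0.0,"fingers":1.0},{"dx":0.0,"dy":0.0,"dz":0.7,"ax":0.0,"ay":0.0,"az":0.0,"fingers":1.0}]}}

```text
time: 4.1
tcp_pos: [0.5145, -0.2292, 0.044]
tcp_rot: [0.0, 0.168, 0.986, -0.0]
force: [-0.0, -0.0, -0.2]
finger_gap: 0.0001
gripper_force: 0.0
```

>>> {"fn": "carry_out", "kwargs": {"deltas": [{"dx":0.0,"dy":0.0,"dz":0.2,"ax":0.0,"ay":0.0,"az":0.0,"fingers":1.0},{"dx":0.0,"dy":0.0,"dz":0.2,"ax":0.0,"ay":0.0,"az":0.0,"fingers":1.0},{"dx":0.0,"dy":0.0,"dz":0.2,"ax":0.0,"ay":0.0,"az":0.0,"fingers":1.0}]}}

```text
time: 4.47
tcp_pos: [0.5147, -0.2293, 0.0421]
tcp_rot: [0.001, 0.168, 0.986, -0.0]
force: [-1.4, 0.6, 5.8]
finger_gap: -0.0002
gripper_force: 2.7
```

>>> {"fn": "carry_out", "kwargs": {"deltas": [{"dx":0.0,"dy":0.0,"dz":0.1,"ax":0.0,"ay":0.0,"az":0.0,"fingers":1.0},{"dx":0.0,"dy":0.0,"dz":0.1,"ax":0.0,"ay":0.0,"az":0.0,"fingers":1.0}]}}

```text
time: 4.72
tcp_pos: [0.515, -0.2295, 0.042]
tcp_rot: [0.001, 0.168, 0.986, -0.0]
force: [-3.3, 2.0, 10.7]
finger_gap: -0.0002
gripper_force: 5.3
```

>>> {"fn": "carry_out", "kwargs": {"deltas": [{"dx":0.3,"dy":0.0,"dz":0.0,"ax":0.0,"ay":0.0,"az":0.0,"fingers":1.0},{"dx":0.8,"dy":0.0,"dz":0.0,"ax":0.0,"ay":0.0,"az":0.0,"fingers":1.0},{"dx":1.4,"dy":0.0,"dz":0.0,"ax":0.0,"ay":0.0,"az":0.0,"fingers":1.0},{"dx":2.0,"dy":0.0,"dz":0.0,"ax":0.0,"ay":0.0,"az":0.0,"fingers":1.0}]}}

```text
time: 5.22
tcp_pos: [0.4978, -0.2235, 0.0421]
tcp_rot: [0.003, 0.168, 0.986, -0.001]
force: [2.4, -0.7, 6.9]
finger_gap: 0.0004
gripper_force: 3.3
```

>>> {"fn": "carry_out", "kwargs": {"deltas": [{"dx":0.5,"dy":0.0,"dz":0.1,"ax":0.0,"ay":0.0,"az":0.0,"fingers":1.0},{"dx":1.1,"dy":0.0,"dz":0.1,"ax":0.0,"ay":0.0,"az":0.0,"fingers":1.0},{"dx":1.7,"dy":0.0,"dz":0.1,"ax":0.0,"ay":0.0,"az":0.0,"fingers":1.0},{"dx":2.0,"dy":0.0,"dz":0.1,"ax":0.0,"ay":0.0,"az":0.0,"fingers":1.0}]}}

```text
time: 5.72
tcp_pos: [0.4801, -0.2174, 0.0421]
tcp_rot: [0.004, 0.168, 0.986, -0.001]
force: [2.2, -1.0, 9.3]
finger_gap: -0.0003
gripper_force: 4.9
```

```bash
python3 look.py
```

```text
5.725 [ 0.4801 -0.2174  0.0421] -0.0003037810841542403 [ 2.2104 -0.9559  9.2941]
plate_c [(0.6, array([ 0.4797, -0.2166,  0.0375]))]
jig_mouth []
jig_gantry []
21458 245 380 99 362
((474.6387023925781, -214.73187255859375), (57.68645477294922, 139.08717346191406), 70.54985046386719)
```

>>> {"fn": "carry_out", "kwargs": {"deltas": [{"dx":0.6,"dy":0.0,"dz":0.03,"ax":0.0,"ay":0.0,"az":0.0,"fingers":1.0},{"dx":1.2,"dy":0.0,"dz":0.05,"ax":0.0,"ay":0.0,"az":0.0,"fingers":1.0},{"dx":1.8,"dy":0.0,"dz":0.05,"ax":0.0,"ay":0.0,"az":0.0,"fingers":1.0},{"dx":1.8,"dy":0.0,"dz":0.05,"ax":0.0,"ay":0.0,"az":0.0,"fingers":1.0},{"dx":1.8,"dy":0.0,"dz":0.05,"ax":0.0,"ay":0.0,"az":0.0,"fingers":1.0}]}}

```text
time: 6.6
tcp_pos: [0.4633, -0.2116, 0.042]
tcp_rot: [0.004, 0.168, 0.986, -0.001]
force: [-0.1, -1.1, 13.4]
finger_gap: 0.0002
gripper_force: 7.2
```

>>> {"fn": "carry_out", "kwargs": {"deltas": [{"dx":1.8,"dy":0.0,"dz":-2.0,"ax":0.0,"ay":0.0,"az":0.0,"fingers":1.0},{"dx":5.8,"dy":0.0,"dz":-6.0,"ax":0.0,"ay":0.0,"az":0.0,"fingers":-1.0},{"dx":8.0,"dy":0.0,"dz":-8.0,"ax":0.0,"ay":0.0,"az":0.0,"fingers":-1.0},{"dx":8.0,"dy":0.0,"dz":-8.0,"ax":0.0,"ay":0.0,"az":0.0,"fingers":-1.0},{"dx":8.0,"dy":0.0,"dz":-8.0,"ax":0.0,"ay":0.0,"az":0.0,"fingers":-1.0}]}}

```text
time: 7.22
tcp_pos: [0.3846, -0.1836, 0.1184]
tcp_rot: [0.0, 0.168, 0.986, -0.0]
force: [-0.7, 0.2, -0.6]
finger_gap: 0.0724
gripper_force: 0.0
```

```bash
python3 look.py; python3 - <<'E'
from h import *
c=shot('top')
v,u=np.nonzero(bot.outline_of(c,'plate_c')[0]['region']); print(cv2.minAreaRect((pix(c,u,v,0.042)*1000).astype(np.float32)))
for q in('plate_c','jig_mouth'):print(q,[(round(d['score'],2),W(c,d['position'])) for d in bot.pinpoint(c,q)[:1]])
E
```

```text
7.225 [ 0.3846 -0.1836  0.1184] 0.07241679439194308 [-0.7268  0.2019 -0.5576]
plate_c [(0.92, array([ 0.4608, -0.2094,  0.0388]))]
jig_mouth []
jig_gantry []
10709 274 352 215 362
((452.9647216796875, -206.8546600341797), (57.62643051147461, 132.74278259277344), 70.60780334472656)
((471.99993896484375, -218.57846069335938), (59.37738037109375, 129.10739135742188), 71.49647521972656)
plate_c [(0.86, array([ 0.45984535, -0.217358  ,  0.03743986]))]
jig_mouth [(0.96, array([ 0.43791924, -0.20441161,  0.03707048]))]
```

View pics/w1.png

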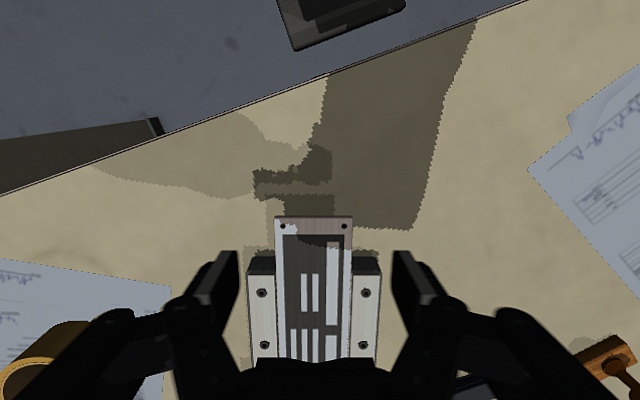

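```bash
python3 - <<'E'
from h import *
delta([.4093,-.1914,.016],np.radians(160.6))
E
```

```text
d [-2.65  0.07 10.24] a [ 0.    -0.001  0.001]
```

>>> {"fn": "carry_out", "kwargs": {"deltas": [{"dx":-2.6,"dy":0.1,"dz":3.0,"ax":0.0,"ay":0.0,"az":0.0,"fingers":-1.0},{"dx":-2.6,"dy":0.1,"dz":6.0,"ax":0.0,"ay":0.0,"az":0.0,"fingers":-1.0},{"dx":-2.6,"dy":0.1,"dz":8.5,"ax":0.0,"ay":0.0,"az":0.0,"fingers":-1.0},{"dx":-2.6,"dy":0.1,"dz":10.2,"ax":0.0,"ay":0.0,"az":0.0,"fingers":-1.0},{"dx":-2.6,"dy":0.1,"dz":10.2,"ax":0.0,"ay":0.0,"az":0.0,"fingers":-1.0}]}}

```text
time: 8.3
tcp_pos: [0.4077, -0.1904, 0.0156]
tcp_rot: [-0.002, 0.168, 0.986, 0.0]
force: [1.3, -0.5, 0.4]
finger_gap: 0.0852
gripper_force: 0.0
```

>>> {"fn": "carry_out", "kwargs": {"deltas": [{"dx":0.0,"dy":0.0,"dz":0.0,"ax":0.0,"ay":0.0,"az":0.0,"fingers":0.0},{"dx":0.0,"dy":0.0,"dz":0.0,"ax":0.0,"ay":0.0,"az":0.0,"fingers":1.0},{"dx":0.0,"dy":0.0,"dz":0.0,"ax":0.0,"ay":0.0,"az":0.0,"fingers":1.0},{"dx":0.0,"dy":0.0,"dz":0.0,"ax":0.0,"ay":0.0,"az":0.0,"fingers":1.0},{"dx":0.0,"dy":0.0,"dz":0.0,"ax":0.0,"ay":0.0,"az":0.0,"fingers":1.0}], "grip_force": 60}}

```text
time: 8.93
tcp_pos: [0.4098, -0.1914, 0.0177]
tcp_rot: [0.001, 0.168, 0.986, -0.0]
force: [-0.5, -0.1, 6.2]
finger_gap: 0.0563
gripper_force: 62.8
```

>>> {"fn": "carry_out", "kwargs": {"deltas": [{"dx":0.0,"dy":0.0,"dz":-0.3,"ax":0.0,"ay":0.0,"az":0.0,"fingers":1.0},{"dx":0.0,"dy":0.0,"dz":-0.7,"ax":0.0,"ay":0.0,"az":0.0,"fingers":1.0},{"dx":0.0,"dy":0.0,"dz":-1.2,"ax":0.0,"ay":0.0,"az":0.0,"fingers":1.0},{"dx":0.0,"dy":0.0,"dz":-1.2,"ax":0.0,"ay":0.0,"az":0.0,"fingers":1.0}]}}

```text
time: 9.43
tcp_pos: [0.4091, -0.1911, 0.0291]
tcp_rot: [0.0, 0.168, 0.986, -0.0]
force: [-0.2, 0.1, -1.7]
finger_gap: 0.0565
gripper_force: 63.7
```

```bash
python3 - <<'E'
from h import *
c=shot('scene'); im=c['img'][:,:,::-1]
p=np.linalg.inv(c['w'])@[.43,-.2,.05,1]; u=int(c['cx']+c['fx']*p[0]/-p[2]); v=int(c['cy']-c['fy']*p[1]/-p[2]); print(u,v)
cv2.imwrite('pics/s2.png',cv2.resize(im[max(0,v-60):v+60,max(0,u-80):u+80],None,fx=4,fy=4,interpolation=2))
w=shot('wrist'); d=w['depth']; r=bot.outline_of(w,'plate_c')[0]['region']
v,u=np.nonzero(r&(d>0)); z=d[v,u]
a=np.array([(u-w['cx'])/w['fx'],(v-w['cy'])/w['fy']]);s=a.copy()
for _ in range(20): s=a/(1+w['k1']*(s**2).sum(0))
P=(w['w']@np.array([s[0]*z,-s[1]*z,-z,np.ones_like(z)]))[:3].T
A=np.c_[P[:,:2]-P[:,:2].mean(0),np.ones(len(P))]
k,*_=np.linalg.lstsq(A,P[:,2],rcond=None); print(k,np.std(A@k-P[:,2]),len(u))
E
```

```text
372 190
[-0.00150904 -0.01207182  0.05188199] 0.0038062307672782894 15453
```

View pics/s2.png

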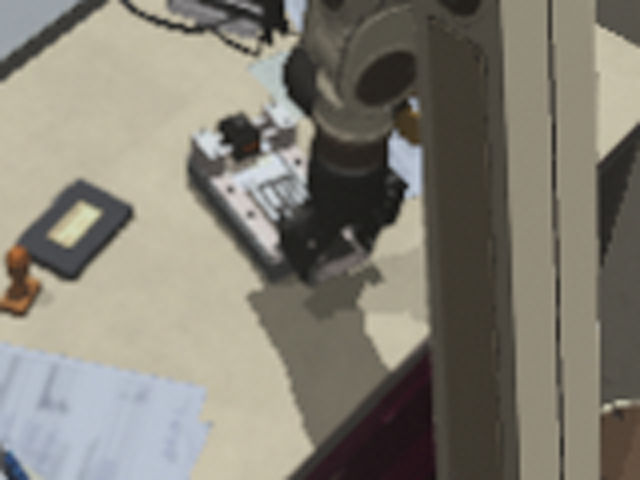

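The plate is held level (slope about 0.01), but it sits about 20 mm up the fingers. To lay it on the bench I need a grip nearer the tips, so I'll measure where the tips really are at this opening.

```bash
cat >> h.py <<'E'
def cloud(w,tool=False):
    d=w['depth']; v,u=np.nonzero(d>0); z=d[v,u]
    a=np.array([(u-w['cx'])/w['fx'],(v-w['cy'])/w['fy']]);s=a.copy()
    for _ in range(20): s=a/(1+w['k1']*(s**2).sum(0))
    M=np.array(w['tool_from_camera']) if tool else w['w']
    return (M@np.array([s[0]*z,-s[1]*z,-z,np.ones_like(z)]))[:3].T,u,v
E
python3 - <<'E'
from h import *
np.set_printoptions(precision=1,suppress=True)
w=shot('wrist'); P,u,v=cloud(w,True); P*=1000
for sg in(1,-1):
    m=(abs(P[:,0])<20)&(P[:,1]*sg>28)&(P[:,1]*sg<60)&(P[:,2]<22)&(P[:,2]>-60)
    Q=P[m]; print(len(Q))
    for q in(99.9,99.5,98,95,90): 
        k=np.argsort(Q[:,2])[int(len(Q)*q/100)-1]; print(q,Q[k],u[m][k],v[m][k])
    f=Q[Q[:,2]>np.percentile(Q[:,2],90)]; print(f[:,0].min(),f[:,0].max(),f[:,1].min(),f[:,1].max())
E
```

```text
6371
99.9 [10.7 36.4 -8.9] 390 248
99.5 [  7.2  41.8 -11.8] 403 258
98 [  7.2  40.2 -16.4] 402 263
95 [ 11.4  32.1 -22.1] 387 261
90 [-13.8  29.6 -23.4] 378 314
-19.87288997000626 18.052621910466193 28.0114284024788 44.31656007894069
5037
99.9 [ 10.9 -32.5  -8.3] 239 247
99.5 [  7.2 -37.6 -10.9] 227 257
98 [ 10.8 -31.9 -14.9] 237 254
95 [  6.7 -38.6 -20.6] 219 269
90 [ 11.6 -30.7 -28.9] 232 269
5.931257913484283 11.899908951470668 -39.75752741149714 -28.0053707637668
```

>>> {"fn": "carry_out", "kwargs": {"deltas": [{"dx":0.0,"dy":0.0,"dz":0.5,"ax":0.0,"ay":0.0,"az":0.0,"fingers":1.0},{"dx":0.0,"dy":0.0,"dz":0.9,"ax":0.0,"ay":0.0,"az":0.0,"fingers":1.0},{"dx":0.0,"dy":0.0,"dz":1.15,"ax":0.0,"ay":0.0,"az":0.0,"fingers":1.0},{"dx":0.0,"dy":0.0,"dz":1.15,"ax":0.0,"ay":0.0,"az":0.0,"fingers":1.0}]}}

```text
time: 10.12
tcp_pos: [0.4094, -0.1912, 0.0178]
tcp_rot: [0.0, 0.168, 0.986, -0.0]
force: [-1.8, 1.2, 4.3]
finger_gap: 0.0565
gripper_force: 64.3
```

>>> {"fn": "carry_out", "kwargs": {"deltas": [{"dx":0.0,"dy":0.0,"dz":0.0,"ax":0.0,"ay":0.0,"az":0.0,"fingers":-0.55},{"dx":0.0,"dy":0.0,"dz":0.0,"ax":0.0,"ay":0.0,"az":0.0,"fingers":-0.55},{"dx":0.0,"dy":0.0,"dz":-1.1,"ax":0.0,"ay":0.0,"az":0.0,"fingers":-0.55},{"dx":0.0,"dy":0.0,"dz":-1.1,"ax":0.0,"ay":0.0,"az":0.0,"fingers":-0.55},{"dx":0.0,"dy":0.0,"dz":-1.1,"ax":0.0,"ay":0.0,"az":0.0,"fingers":-0.55}]}}

```text
time: 10.75
tcp_pos: [0.4092, -0.1911, 0.0286]
tcp_rot: [0.0, 0.168, 0.986, -0.0]
force: [0.4, -0.5, 0.8]
finger_gap: 0.0661
gripper_force: 0.0
```

>>> {"fn": "carry_out", "kwargs": {"deltas": [{"dx":0.0,"dy":0.0,"dz":0.0,"ax":0.0,"ay":0.0,"az":0.0,"fingers":1.0},{"dx":0.0,"dy":0.0,"dz":0.0,"ax":0.0,"ay":0.0,"az":0.0,"fingers":1.0},{"dx":0.0,"dy":0.0,"dz":0.0,"ax":0.0,"ay":0.0,"az":0.0,"fingers":1.0},{"dx":0.0,"dy":0.0,"dz":-0.3,"ax":0.0,"ay":0.0,"az":0.0,"fingers":1.0},{"dx":0.0,"dy":0.0,"dz":-0.6,"ax":0.0,"ay":0.0,"az":0.0,"fingers":1.0},{"dx":0.0,"dy":0.0,"dz":-0.6,"ax":0.0,"ay":0.0,"az":0.0,"fingers":1.0}]}}

```text
time: 11.5
tcp_pos: [0.4088, -0.1909, 0.0342]
tcp_rot: [-0.0, 0.168, 0.986, 0.0]
force: [0.1, -0.4, -1.2]
finger_gap: 0.0559
gripper_force: 63.6
```

```bash
cat > tilt.py <<'E'
from h import *
np.set_printoptions(precision=4,suppress=True)
w=shot('wrist'); P,u,v=cloud(w); r=bot.outline_of(w,'plate_c')[0]['region']; P=P[r[v,u]]
for _ in range(3):
    A=np.c_[P[:,:2]-P[:,:2].mean(0),np.ones(len(P))]; k,*_=np.linalg.lstsq(A,P[:,2],rcond=None); e=A@k-P[:,2]; P=P[abs(e)<2.5*e.std()]
print(bot.observe()['tcp_pos'],'slopes,ztop',k,e.std(),len(P))
vv,uu=np.nonzero(r);print(cv2.minAreaRect((pix(w,uu,vv,k[2])*1000).astype(np.float32)))
print([W(w,d['position']) for d in bot.pinpoint(w,'plate_c')[:1]])
save(w,'t.png')
E
python3 tilt.py
```

```text
[ 0.4088 -0.1909  0.0341] slopes,ztop [-0.004   0.0023  0.0466] 0.0005247328556840726 14451
((423.95245361328125, -194.53004455566406), (57.186012268066406, 70.349365234375), 69.2832260131836)
[array([ 0.4642, -0.2075,  0.0428])]
```

Level in the new grip. Next I lift it clear and carry it to the bare bench between the jig and the magazine.

>>> {"fn": "carry_out", "kwargs": {"deltas": [{"dx":0.0,"dy":0.0,"dz":-1.0,"ax":0.0,"ay":0.0,"az":0.0,"fingers":1.0},{"dx":0.0,"dy":0.0,"dz":-3.0,"ax":0.0,"ay":0.0,"az":0.0,"fingers":1.0},{"dx":0.5,"dy":0.0,"dz":-5.0,"ax":0.0,"ay":0.0,"az":0.0,"fingers":1.0},{"dx":1.0,"dy":0.0,"dz":-7.0,"ax":0.0,"ay":0.0,"az":0.0,"fingers":1.0},{"dx":1.0,"dy":0.0,"dz":-7.5,"ax":0.0,"ay":0.0,"az":0.0,"fingers":1.0},{"dx":1.0,"dy":0.0,"dz":-7.5,"ax":0.0,"ay":0.0,"az":0.0,"fingers":1.0}]}}

```text
time: 12.4
tcp_pos: [0.3999, -0.1879, 0.1096]
tcp_rot: [0.001, 0.168, 0.986, -0.0]
force: [0.7, -0.9, -2.0]
finger_gap: 0.0557
gripper_force: 63.8
```

```bash
python3 tilt.py; python3 - <<'E'
from h import *
delta([.398,-.002,.012],np.radians(160.6))
E
```

```text
[ 0.3992 -0.1875  0.1087] slopes,ztop [-0.002   0.0017  0.122 ] 0.0005701660830591275 14627
((415.0240478515625, -191.3099365234375), (57.59724044799805, 70.64361572265625), 69.57677459716797)
[array([ 0.4576, -0.2029,  0.1158])]
d [ 6.23 17.46  9.67] a [ 0.    -0.001  0.001]
```

>>> {"fn": "carry_out", "kwargs": {"deltas": [{"dx":1.0,"dy":2.5,"dz":0.0,"ax":0.0,"ay":0.0,"az":0.0,"fingers":1.0},{"dx":2.0,"dy":6.0,"dz":0.0,"ax":0.0,"ay":0.0,"az":0.0,"fingers":1.0},{"dx":3.5,"dy":10.0,"dz":0.0,"ax":0.0,"ay":0.0,"az":0.0,"fingers":1.0},{"dx":5.0,"dy":14.0,"dz":1.0,"ax":0.0,"ay":0.0,"az":0.0,"fingers":1.0},{"dx":6.2,"dy":16.5,"dz":3.0,"ax":0.0,"ay":0.0,"az":0.0,"fingers":1.0},{"dx":6.2,"dy":17.5,"dz":6.0,"ax":0.0,"ay":0.0,"az":0.0,"fingers":1.0},{"dx":6.2,"dy":17.5,"dz":8.5,"ax":0.0,"ay":0.0,"az":0.0,"fingers":1.0},{"dx":6.2,"dy":17.5,"dz":9.7,"ax":0.0,"ay":0.0,"az":0.0,"fingers":1.0},{"dx":6.2,"dy":17.5,"dz":9.7,"ax":0.0,"ay":0.0,"az":0.0,"fingers":1.0},{"dx":6.2,"dy":17.5,"dz":9.7,"ax":0.0,"ay":0.0,"az":0.0,"fingers":1.0}]}}

```text
time: 13.8
tcp_pos: [0.3997, -0.0022, 0.0129]
tcp_rot: [0.001, 0.168, 0.986, 0.0]
force: [0.3, 0.1, -1.0]
finger_gap: 0.056
gripper_force: 63.9
```

>>> {"fn": "carry_out", "kwargs": {"deltas": [{"dx":0.0,"dy":0.0,"dz":0.6,"ax":0.0,"ay":0.0,"az":0.0,"fingers":1.0},{"dx":0.0,"dy":0.0,"dz":1.2,"ax":0.0,"ay":0.0,"az":0.0,"fingers":1.0},{"dx":0.0,"dy":0.0,"dz":1.6,"ax":0.0,"ay":0.0,"az":0.0,"fingers":1.0},{"dx":0.0,"dy":0.0,"dz":1.6,"ax":0.0,"ay":0.0,"az":0.0,"fingers":1.0}]}}

```text
time: 14.3
tcp_pos: [0.3989, -0.002, -0.0039]
tcp_rot: [-0.0, 0.168, 0.986, -0.0]
force: [-0.3, -0.1, -1.4]
finger_gap: 0.0558
gripper_force: 63.9
```

>>> {"fn": "carry_out", "kwargs": {"deltas": [{"dx":0.0,"dy":0.0,"dz":0.2,"ax":0.0,"ay":0.0,"az":0.0,"fingers":1.0},{"dx":0.0,"dy":0.0,"dz":0.25,"ax":0.0,"ay":0.0,"az":0.0,"fingers":1.0},{"dx":0.0,"dy":0.0,"dz":0.25,"ax":0.0,"ay":0.0,"az":0.0,"fingers":1.0}]}}

```text
time: 14.68
tcp_pos: [0.399, -0.002, -0.0041]
tcp_rot: [0.0, 0.168, 0.986, 0.0]
force: [-7.2, 0.7, 25.2]
finger_gap: 0.0562
gripper_force: 78.9
```

>>> {"fn": "carry_out", "kwargs": {"deltas": [{"dx":0.0,"dy":0.0,"dz":-0.2,"ax":0.0,"ay":0.0,"az":0.0,"fingers":1.0},{"dx":0.0,"dy":0.0,"dz":-0.2,"ax":0.0,"ay":0.0,"az":0.0,"fingers":-0.6},{"dx":0.0,"dy":0.0,"dz":-0.2,"ax":0.0,"ay":0.0,"az":0.0,"fingers":-1.0},{"dx":0.0,"dy":0.0,"dz":-0.2,"ax":0.0,"ay":0.0,"az":0.0,"fingers":-1.0},{"dx":0.0,"dy":0.0,"dz":-0.2,"ax":0.0,"ay":0.0,"az":0.0,"fingers":-1.0},{"dx":0.0,"dy":0.0,"dz":-2.0,"ax":0.0,"ay":0.0,"az":0.0,"fingers":-1.0},{"dx":0.0,"dy":0.0,"dz":-6.0,"ax":0.0,"ay":0.0,"az":0.0,"fingers":-1.0},{"dx":-0.5,"dy":0.0,"dz":-11.0,"ax":0.0,"ay":0.0,"az":0.0,"fingers":-1.0},{"dx":-0.5,"dy":0.0,"dz":-11.0,"ax":0.0,"ay":0.0,"az":0.0,"fingers":-1.0},{"dx":-0.5,"dy":0.0,"dz":-11.0,"ax":0.0,"ay":0.0,"az":0.0,"fingers":-1.0}]}}

```text
time: 15.92
tcp_pos: [0.4034, -0.0037, 0.1034]
tcp_rot: [-0.0, 0.168, 0.986, -0.0]
force: [-0.1, 0.9, 0.9]
finger_gap: 0.0855
gripper_force: 0.0
```

```bash
python3 tilt.py; python3 - <<'E'
from h import *
c=shot('top')
v,u=np.nonzero(bot.outline_of(c,'plate_c')[0]['region']); print(cv2.minAreaRect((pix(c,u,v,0.006)*1000).astype(np.float32)))
for q in('plate_c',):print(q,[(round(d['score'],2),W(c,d['position'])) for d in bot.pinpoint(c,q)[:1]])
E
```

```text
((502.9623107910156, -40.26120376586914), (57.2109260559082, 45.155860900878906), 72.80545806884766)
plate_c [(0.78, array([ 0.4529503 , -0.02473201,  0.00249839]))]Traceback (most recent call last):
  File "tilt.py", line 3, in <module>
    w=shot('wrist'); P,u,v=cloud(w); r=bot.outline_of(w,'plate_c')[0]['region']; P=P[r[v,u]]
                                       ~~~~~~~~~~~~~~~~~~~~~~~~~~~^^^
IndexError: list index out of range
```

View pics/t.png

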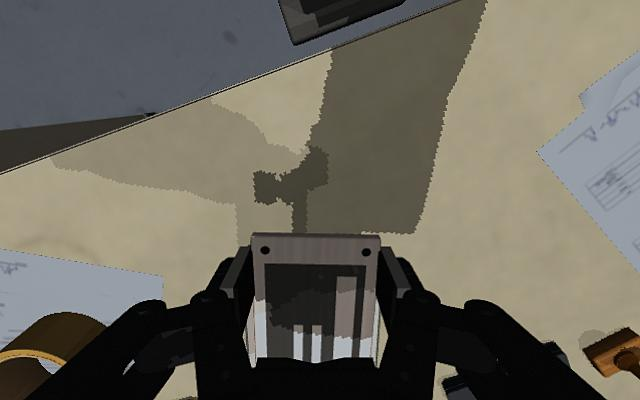

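>>> {"fn": "carry_out", "kwargs": {"deltas": [{"dx":-5.0,"dy":0.0,"dz":-5.0,"ax":0.0,"ay":0.0,"az":0.0,"fingers":-1.0},{"dx":-10.5,"dy":0.0,"dz":-9.0,"ax":0.0,"ay":0.0,"az":0.0,"fingers":-1.0},{"dx":-10.5,"dy":0.0,"dz":-9.0,"ax":0.0,"ay":0.0,"az":0.0,"fingers":-1.0},{"dx":-10.5,"dy":0.0,"dz":-9.0,"ax":0.0,"ay":0.0,"az":0.0,"fingers":-1.0},{"dx":-10.5,"dy":0.0,"dz":-9.0,"ax":0.0,"ay":0.0,"az":0.0,"fingers":-1.0}]}}

```text
time: 16.8
tcp_pos: [0.5012, -0.0382, 0.1923]
tcp_rot: [-0.002, 0.168, 0.986, -0.0]
force: [0.1, 0.5, -0.3]
finger_gap: 0.0853
gripper_force: 0.0
```

```bash
python3 tilt.py
```

```text
[ 0.5012 -0.0381  0.1926] slopes,ztop [-0.0004 -0.0001  0.0055] 0.0007283713192232789 8753
((454.1431884765625, -20.2655029296875), (59.53799819946289, 151.94094848632812), 69.73822784423828)
[array([ 0.4566, -0.0186,  0.0005])]
```

View pics/t.png

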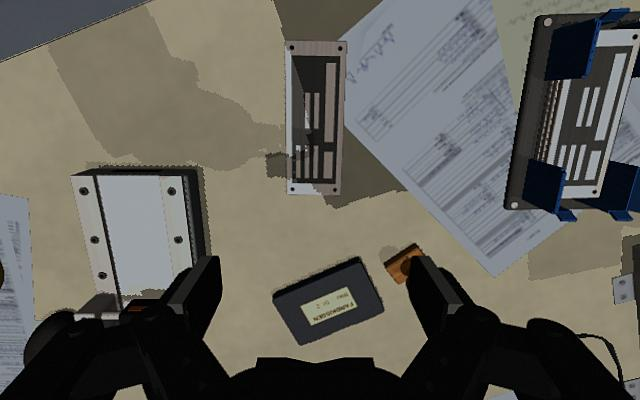

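```bash
python3 - <<'E'
from h import *
delta([.454,-.0205,-.005],np.radians(159.7))
E
```

```text
d [ 5.02  0.1  19.8 ] a [-0.001 -0.002  0.017]
```

>>> {"fn": "carry_out", "kwargs": {"deltas": [{"dx":5.0,"dy":0.1,"dz":3.0,"ax":0.0,"ay":0.0,"az":0.017,"fingers":-1.0},{"dx":5.0,"dy":0.1,"dz":9.0,"ax":0.0,"ay":0.0,"az":0.017,"fingers":-1.0},{"dx":5.0,"dy":0.1,"dz":14.5,"ax":0.0,"ay":0.0,"az":0.017,"fingers":-1.0},{"dx":5.0,"dy":0.1,"dz":18.0,"ax":0.0,"ay":0.0,"az":0.017,"fingers":-1.0},{"dx":5.0,"dy":0.1,"dz":19.3,"ax":0.0,"ay":0.0,"az":0.017,"fingers":-0.7},{"dx":5.0,"dy":0.1,"dz":19.8,"ax":0.0,"ay":0.0,"az":0.017,"fingers":-0.6},{"dx":5.0,"dy":0.1,"dz":19.8,"ax":0.0,"ay":0.0,"az":0.017,"fingers":-0.6}]}}

```text
time: 17.82
tcp_pos: [0.4569, -0.021, -0.0033]
tcp_rot: [0.001, 0.176, 0.984, 0.0]
force: [-0.3, 0.1, -0.6]
finger_gap: 0.0688
gripper_force: 0.0
```

```bash
python3 - <<'E'
from h import *
delta([.454,-.0205,-.005],np.radians(159.7)); print(bot.observe()['force'])
E
```

```text
d [ 0.29 -0.06  0.17] a [ 0.001  0.002 -0.   ]
[-0.26482947  0.12490498 -0.57590936]
```

>>> {"fn": "carry_out", "kwargs": {"deltas": [{"dx":0.0,"dy":0.0,"dz":0.0,"ax":0.0,"ay":0.0,"az":0.0,"fingers":-0.6},{"dx":0.0,"dy":0.0,"dz":0.0,"ax":0.0,"ay":0.0,"az":0.0,"fingers":1.0},{"dx":0.0,"dy":0.0,"dz":0.0,"ax":0.0,"ay":0.0,"az":0.0,"fingers":1.0},{"dx":0.0,"dy":0.0,"dz":0.0,"ax":0.0,"ay":0.0,"az":0.0,"fingers":1.0},{"dx":0.0,"dy":0.0,"dz":-0.5,"ax":0.0,"ay":0.0,"az":0.0,"fingers":1.0},{"dx":0.0,"dy":0.0,"dz":-2.0,"ax":0.0,"ay":0.0,"az":0.0,"fingers":1.0},{"dx":0.0,"dy":0.0,"dz":-2.0,"ax":0.0,"ay":0.0,"az":0.0,"fingers":1.0}]}}

```text
time: 18.7
tcp_pos: [0.4571, -0.021, 0.0168]
tcp_rot: [0.001, 0.176, 0.984, 0.0]
force: [0.4, 0.2, -1.9]
finger_gap: 0.0553
gripper_force: 63.8
```

```bash
python3 tilt.py
```

```text
[ 0.4559 -0.021   0.0158] slopes,ztop [0.0043 0.0009 0.0249] 0.0005697579238295078 33200
((446.71533203125, -15.086265563964844), (57.783203125, 133.4267578125), 70.01651000976562)
[array([ 0.4575, -0.0181,  0.0218])]
```

>>> {"fn": "carry_out", "kwargs": {"deltas": [{"dx":0.0,"dy":0.0,"dz":1.2,"ax":0.0,"ay":0.0,"az":0.0,"fingers":1.0},{"dx":0.0,"dy":0.0,"dz":1.8,"ax":0.0,"ay":0.0,"az":0.0,"fingers":1.0},{"dx":0.0,"dy":0.0,"dz":1.95,"ax":0.0,"ay":0.0,"az":0.0,"fingers":1.0},{"dx":0.0,"dy":0.0,"dz":1.95,"ax":0.0,"ay":0.0,"az":0.0,"fingers":-0.45},{"dx":0.0,"dy":0.0,"dz":1.95,"ax":0.0,"ay":0.0,"az":0.0,"fingers":-0.45},{"dx":0.0,"dy":0.0,"dz":1.95,"ax":0.0,"ay":0.0,"az":0.0,"fingers":-0.45}]}}

```text
time: 19.6
tcp_pos: [0.4558, -0.021, -0.0041]
tcp_rot: [-0.0, 0.176, 0.984, -0.0]
force: [0.3, -0.6, -0.3]
finger_gap: 0.0618
gripper_force: 0.0
```

>>> {"fn": "carry_out", "kwargs": {"deltas": [{"dx":0.0,"dy":0.0,"dz":0.2,"ax":0.0,"ay":0.0,"az":0.0,"fingers":-0.45},{"dx":0.0,"dy":0.0,"dz":0.25,"ax":0.0,"ay":0.0,"az":0.0,"fingers":-0.45},{"dx":0.0,"dy":0.0,"dz":0.25,"ax":0.0,"ay":0.0,"az":0.0,"fingers":-0.45}]}}

```text
time: 19.98
tcp_pos: [0.456, -0.021, -0.0055]
tcp_rot: [0.0, 0.176, 0.984, 0.0]
force: [-2.4, 0.3, 8.4]
finger_gap: 0.062
gripper_force: 4.3
```

Contact shows the tips reach the bench at TCP z = -5.5 mm, so the earlier grip height was already right. I'll take the plate again at that height.

>>> {"fn": "carry_out", "kwargs": {"deltas": [{"dx":0.0,"dy":0.0,"dz":-0.22,"ax":0.0,"ay":0.0,"az":0.0,"fingers":-0.45},{"dx":0.0,"dy":0.0,"dz":-0.22,"ax":0.0,"ay":0.0,"az":0.0,"fingers":1.0},{"dx":0.0,"dy":0.0,"dz":-0.22,"ax":0.0,"ay":0.0,"az":0.0,"fingers":1.0},{"dx":0.0,"dy":0.0,"dz":-0.22,"ax":0.0,"ay":0.0,"az":0.0,"fingers":1.0},{"dx":0.0,"dy":0.0,"dz":-0.7,"ax":0.0,"ay":0.0,"az":0.0,"fingers":1.0},{"dx":0.0,"dy":0.0,"dz":-4.0,"ax":0.0,"ay":0.0,"az":0.0,"fingers":1.0},{"dx":0.0,"dy":0.0,"dz":-9.0,"ax":0.0,"ay":0.0,"az":0.0,"fingers":1.0},{"dx":0.0,"dy":0.0,"dz":-13.0,"ax":0.0,"ay":0.0,"az":0.0,"fingers":1.0},{"dx":0.0,"dy":0.0,"dz":-13.0,"ax":0.0,"ay":0.0,"az":0.0,"fingers":1.0},{"dx":0.0,"dy":0.0,"dz":-13.0,"ax":0.0,"ay":0.0,"az":0.0,"fingers":1.0}]}}

```text
time: 21.22
tcp_pos: [0.4551, -0.0209, 0.1229]
tcp_rot: [-0.001, 0.176, 0.984, -0.0]
force: [-0.7, 0.1, -1.0]
finger_gap: 0.0553
gripper_force: 64.4
```

```bash
python3 tilt.py; python3 - <<'E'
from h import *
np.set_printoptions(precision=4,suppress=True)
for n in('wrist','top'):
    c=shot(n)
    for q in('stack_seat','post_tops'):print(n,q,[(round(d['score'],2),W(c,d['position'])) for d in bot.pinpoint(c,q)[:1]])
delta([.515,.218,.126],np.radians(161.5))
E
```

```text
[ 0.4544 -0.0209  0.1221] slopes,ztop [0.0006 0.0003 0.1317] 0.0005578093622034237 33409
((444.06072998046875, -14.607513427734375), (57.624393463134766, 133.079833984375), 69.82118225097656)
[array([ 0.455 , -0.0175,  0.1266])]
wrist stack_seat []
wrist post_tops []
top stack_seat [(0.61, array([0.5341, 0.2163, 0.0339]))]
top post_tops [(0.94, array([0.5343, 0.208 , 0.0651]))]
d [ 2.74 24.47 -0.27] a [-0.    -0.001 -0.032]
```

>>> {"fn": "carry_out", "kwargs": {"deltas": [{"dx":-2.0,"dy":5.0,"dz":-2.0,"ax":0.0,"ay":0.0,"az":-0.032,"fingers":1.0},{"dx":-2.5,"dy":10.0,"dz":-6.0,"ax":0.0,"ay":0.0,"az":-0.032,"fingers":1.0},{"dx":-2.5,"dy":10.0,"dz":-7.0,"ax":0.0,"ay":0.0,"az":-0.032,"fingers":1.0},{"dx":-2.5,"dy":10.0,"dz":-7.0,"ax":0.0,"ay":0.0,"az":-0.032,"fingers":1.0},{"dx":-2.5,"dy":10.0,"dz":-7.0,"ax":0.0,"ay":0.0,"az":-0.032,"fingers":1.0}]}}

```text
time: 22.3
tcp_pos: [0.5127, 0.0631, 0.1925]
tcp_rot: [-0.001, 0.161, 0.987, -0.001]
force: [1.2, 0.0, -2.1]
finger_gap: 0.0558
gripper_force: 64.5
```

```bash
python3 - <<'E'
from h import *
np.set_printoptions(precision=4,suppress=True)
c=shot('wrist'); save(c,'m1.png'); np.savez('m1.npz',**{k:np.array(c[k]) for k in('w','fx','fy','cx','cy','k1','img','depth')})
print(bot.observe()['tcp_pos'])
for q in('stack_seat','post_tops'):print(q,[(round(d['score'],2),W(c,d['position'])) for d in bot.pinpoint(c,q)[:1]])
for o in bot.outline_of(c,'stack_seat')[:1]:
    v,u=np.nonzero(o['region']); print(o['score'],u.min(),u.max(),v.min(),v.max())
E
```

```text
[0.5127 0.063  0.1925]
stack_seat []
post_tops [(0.75, array([0.5382, 0.2138, 0.0659]))]
0.97 408 559 44 246
```

View pics/m1.png

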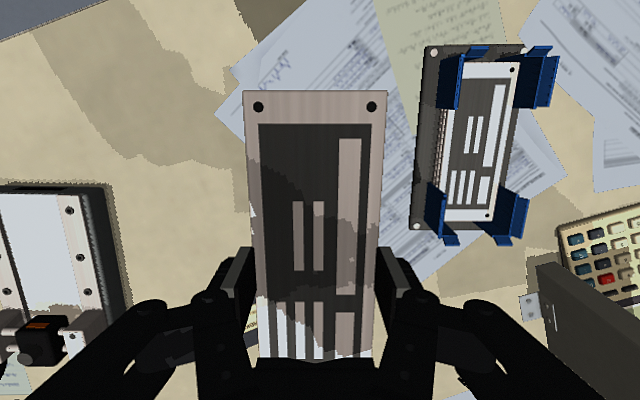

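```bash
python3 - <<'E'
from h import *
np.set_printoptions(precision=4,suppress=True)
f=np.load('m1.npz'); c={k:(f[k] if f[k].ndim else float(f[k])) for k in f.files}
P,u,v=cloud(c)
roi=(u>400)&(u<580)&(v>30)&(v<260)
m=roi&(abs(P[:,2]-.028)<.004)
mask=np.zeros((400,640),np.uint8); mask[v[m],u[m]]=1
n,l,st,_=cv2.connectedComponentsWithStats(mask); k=1+np.argmax(st[1:,4]); 
Q=P[m][l[v[m],u[m]]==k]; print(len(Q),Q[:,2].mean())
r=cv2.minAreaRect((Q[:,:2]*1000).astype(np.float32)); print(r)
b=roi&(c['img'][v,u,2].astype(int)>c['img'][v,u,0]+50)&(P[:,2]>.03); B=P[b]; print('blue',len(B),B[:,2].max())
print('posts',cv2.minAreaRect((B[:,:2]*1000).astype(np.float32)), 'straight',cv2.minAreaRect((B[B[:,2]<.055][:,:2]*1000).astype(np.float32)))
for a in(-19.5,-18.5,-17.5):
    a=np.radians(a); ux=np.array([np.cos(a),np.sin(a)]); uy=np.array([-ux[1],ux[0]])
    x=(Q[:,:2]-[.535,.215])@ux*1000; y=(Q[:,:2]-[.535,.215])@uy*1000
    print(np.degrees(a),'x',np.percentile(x,[.3,1,99,99.7]),'y',np.percentile(y,[.3,1,99,99.7]))
# held plate
h=(u>235)&(u<400)&(v>80)&(v<240)&(abs(P[:,2]-.2015)<.006)
r=cv2.minAreaRect((P[h][:,:2]*1000).astype(np.float32)); print('held',P[h][:,2].mean(),r)
print(pix(c,np.array([245,387.]),np.array([91,91.]),P[h][:,2].mean()), cv2.boxPoints(r))
E
```

```text
9698 0.02767762893574789
((533.6328735351562, 216.33749389648438), (66.50950622558594, 159.0933074951172), 71.27678680419922)
blue 2435 0.06588367380013915
posts ((534.057373046875, 216.86126708984375), (77.59175109863281, 168.34188842773438), 71.90129089355469) straight ((534.0441284179688, 216.44375610351562), (67.63190460205078, 159.45762634277344), 71.62369537353516)
-19.5 x [-78.7935 -76.897   71.9127  74.9633] y [-31.3127 -30.765   33.137   33.6126]
-18.5 x [-78.3747 -76.7826  71.9559  75.2913] y [-32.2094 -31.8236  32.5144  32.8175]
-17.5 x [-77.9224 -76.4734  72.1399  75.6709] y [-33.1932 -32.7999  33.2042  33.603 ]
held 0.20141467749715034 ((469.0104064941406, 79.775634765625), (58.391197204589844, 64.62042236328125), 71.45277404785156)
[[0.4302 0.0642]
 [0.4479 0.117 ]] [[429.0916  62.3738]
 [490.3558  41.819 ]
 [508.9292  97.1774]
 [447.665  117.7323]]
```

```bash
python3 - <<'E'
from h import *
delta([.5369,.213,.095],np.radians(161.5))
E
```

```text
d [ 2.51 14.95  9.79] a [-0.001 -0.002 -0.001]
```

>>> {"fn": "carry_out", "kwargs": {"deltas": [{"dx":0.5,"dy":3.0,"dz":0.0,"ax":0.0,"ay":0.0,"az":0.0,"fingers":1.0},{"dx":1.0,"dy":7.0,"dz":0.0,"ax":0.0,"ay":0.0,"az":0.0,"fingers":1.0},{"dx":2.0,"dy":11.0,"dz":0.0,"ax":0.0,"ay":0.0,"az":0.0,"fingers":1.0},{"dx":2.5,"dy":14.0,"dz":1.0,"ax":0.0,"ay":0.0,"az":0.0,"fingers":1.0},{"dx":2.5,"dy":15.0,"dz":4.0,"ax":0.0,"ay":0.0,"az":0.0,"fingers":1.0},{"dx":2.5,"dy":15.0,"dz":7.0,"ax":0.0,"ay":0.0,"az":0.0,"fingers":1.0},{"dx":2.5,"dy":15.0,"dz":9.0,"ax":0.0,"ay":0.0,"az":0.0,"fingers":1.0},{"dx":2.5,"dy":15.0,"dz":9.8,"ax":0.0,"ay":0.0,"az":0.0,"fingers":1.0},{"dx":2.5,"dy":15.0,"dz":9.8,"ax":0.0,"ay":0.0,"az":0.0,"fingers":1.0},{"dx":2.5,"dy":15.0,"dz":9.8,"ax":0.0,"ay":0.0,"az":0.0,"fingers":1.0},{"dx":2.5,"dy":15.0,"dz":9.8,"ax":0.0,"ay":0.0,"az":0.0,"fingers":1.0}]}}

```text
time: 23.88
tcp_pos: [0.5388, 0.2145, 0.097]
tcp_rot: [0.001, 0.161, 0.987, 0.001]
force: [0.1, 0.1, -1.7]
finger_gap: 0.0555
gripper_force: 64.5
```

```bash
python3 - <<'E'
from h import *
np.set_printoptions(precision=4,suppress=True)
c=shot('wrist'); save(c,'m2.png'); np.savez('m2.npz',**{k:np.array(c[k]) for k in('w','fx','fy','cx','cy','k1','img','depth')})
print(bot.observe()['tcp_pos'])
t=shot('top'); im=t['img'][:,:,::-1]
t=shot('top')
E
```

```text
[0.5386 0.2145 0.0968]
```

View pics/m2.png

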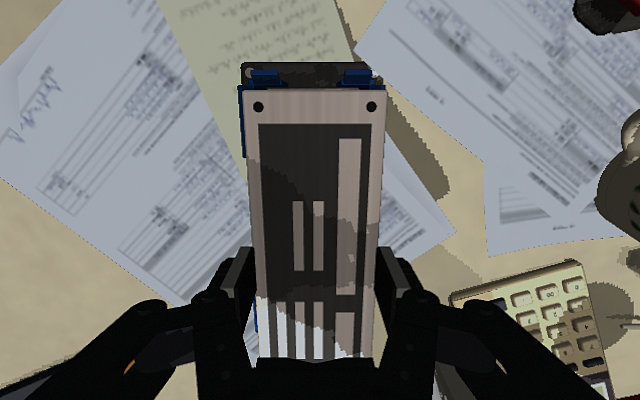

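```bash
python3 - <<'E'
from h import *
np.set_printoptions(precision=2,suppress=True)
f=np.load('m2.npz'); c={k:(f[k] if f[k].ndim else float(f[k])) for k in f.files}
P,u,v=cloud(c); P=P*1000
a=np.radians(-18.4); ux=np.array([np.cos(a),np.sin(a)]); uy=np.array([-ux[1],ux[0]])
x=(P[:,:2]-[534,216.5])@ux; y=(P[:,:2]-[534,216.5])@uy; z=P[:,2]
roi=(v<340)&(v>40)&(u>220)&(u<410)
b=roi&(c['img'][v,u,2].astype(int)>c['img'][v,u,0]+40)&(z>20)&(z<75)
for nm,m in(('Lfront',b&(u<310)&(v<90)),('Rfront',b&(u>310)&(v<90)),('Lside',b&(u<310)&(v>95))):
    print(nm,m.sum(),'x',np.percentile(x[m],[1,50,99]),'y',np.percentile(y[m],[1,50,99]),'z',np.percentile(z[m],[1,50,99]))
h=roi&(abs(z-106)<5)&(v<240)
print('plate x0',np.percentile(x[h],[.5,1]),'y',np.percentile(y[h],[.5,99.5]),z[h].mean())
# base front edge
m=roi&(z>5)&(z<15)&(v<90); print('base x',np.percentile(x[m],[1,99]),'y',np.percentile(y[m],[1,99]),m.sum())
print('tcp rel',(np.array([538.6,214.5])-[534,216.5])@ux,(np.array([538.6,214.5])-[534,216.5])@uy)
E
```

```text
Lfront 171 x [-83.95 -82.43 -74.75] y [-37.16 -25.21 -16.84] z [53.62 63.13 64.81]
Rfront 207 x [-83.83 -82.29 -75.13] y [16.53 25.32 37.54] z [53.27 63.17 64.8 ]
Lside 206 x [-70.83 -47.24  75.63] y [-37.84 -36.95 -36.08] z [62.3  63.42 65.14]
plate x0 [-73.81 -73.47] y [-26.97  30.05] 105.61517778635731
base x [-103.54  -76.08] y [-46.31  63.8 ] 3369
tcp rel 4.99612772745891 -0.4457664533323147
```

>>> {"fn": "carry_out", "kwargs": {"deltas": [{"dx":0.1,"dy":-0.17,"dz":0.5,"ax":0.0,"ay":0.0,"az":0.0,"fingers":1.0},{"dx":0.1,"dy":-0.17,"dz":1.0,"ax":0.0,"ay":0.0,"az":0.0,"fingers":1.0},{"dx":0.1,"dy":-0.17,"dz":1.0,"ax":0.0,"ay":0.0,"az":0.0,"fingers":1.0},{"dx":0.1,"dy":-0.17,"dz":1.0,"ax":0.0,"ay":0.0,"az":0.0,"fingers":1.0}]}}

```text
time: 24.52
tcp_pos: [0.5365, 0.213, 0.0856]
tcp_rot: [-0.0, 0.161, 0.987, -0.0]
force: [0.3, -1.1, -1.0]
finger_gap: 0.0556
gripper_force: 64.5
```

```bash
cat > mag.py <<'E'
from h import *
np.set_printoptions(precision=2,suppress=True)
s=bot.observe(); c=shot('wrist'); save(c,'m3.png')
P,u,v=cloud(c); P=P*1000
a=np.radians(-18.4); ux=np.array([np.cos(a),np.sin(a)]); uy=np.array([-ux[1],ux[0]])
x=(P[:,:2]-[534,216.5])@ux; y=(P[:,:2]-[534,216.5])@uy; z=P[:,2]
roi=(v<340)&(v>40)&(u>220)&(u<410)
b=roi&(c['img'][v,u,2].astype(int)>c['img'][v,u,0]+40)&(z>20)&(z<75)
for nm,m in(('Lfront',b&(u<310)&(v<90)),('Rfront',b&(u>310)&(v<90))):
    if m.sum(): print(nm,m.sum(),'x',np.percentile(x[m],[1,50,99]),'y',np.percentile(y[m],[1,50,99]),'z',np.percentile(z[m],[1,50,99]))
zt=s['tcp_pos'][2]*1000+9.5
h=roi&(abs(z-zt)<5)&(v<240)
print('plate x0',np.percentile(x[h],[.5,1]),'y',np.percentile(y[h],[.5,99.5]),z[h].mean())
e=h&(v<140); hh=[(np.percentile(y[k],.7)+np.percentile(y[k],99.3))/2 for k in(h&(v<150),h&(v>190))]; print('mid y front/rear',hh)
d=np.array(s['tcp_pos'][:2])*1000-[534,216.5]; print('tcp rel',d@ux,d@uy,s['tcp_pos'],s['force'])
E
python3 mag.py
```

```text
Lfront 175 x [-84.03 -82.63 -76.8 ] y [-34.43 -25.37 -16.34] z [53.3  63.16 64.94]
Rfront 205 x [-84.02 -82.56 -76.26] y [16.51 25.1  37.  ] z [53.37 63.01 65.06]
plate x0 [-75.52 -75.17] y [-29.11  27.9 ] 94.40876232032505
mid y front/rear [np.float64(-0.5830056385135478), np.float64(-0.5384177638900098)]
tcp rel 3.4474255597636208 -2.534643741386563 [0.54 0.21 0.09] [ 0.25 -1.15 -1.02]
```

>>> {"fn": "carry_out", "kwargs": {"deltas": [{"dx":-0.04,"dy":0.03,"dz":0.8,"ax":0.0,"ay":0.0,"az":0.0,"fingers":1.0},{"dx":-0.04,"dy":0.03,"dz":1.6,"ax":0.0,"ay":0.0,"az":0.0,"fingers":1.0},{"dx":-0.04,"dy":0.03,"dz":2.3,"ax":0.0,"ay":0.0,"az":0.0,"fingers":1.0},{"dx":-0.04,"dy":0.03,"dz":2.8,"ax":0.0,"ay":0.0,"az":0.0,"fingers":1.0},{"dx":-0.04,"dy":0.03,"dz":2.8,"ax":0.0,"ay":0.0,"az":0.0,"fingers":1.0}]}}

```text
time: 25.2
tcp_pos: [0.5365, 0.213, 0.0571]
tcp_rot: [-0.001, 0.161, 0.987, -0.0]
force: [0.2, 0.1, -0.9]
finger_gap: 0.0558
gripper_force: 64.5
```

```bash
python3 mag.py
```

```text
Lfront 358 x [-84.13 -82.18 -75.87] y [-36.77 -25.66 -16.4 ] z [53.09 62.9  64.9 ]
Rfront 303 x [-84.04 -82.45 -75.77] y [16.27 25.14 36.73] z [53.56 62.98 65.05]
plate x0 [-83.6  -82.93] y [-37.71  37.42] 65.61519078964304
mid y front/rear [np.float64(-0.14864692807050162), np.float64(-0.6125127964096801)]
tcp rel 3.5208812730465695 -2.5394085608437513 [0.54 0.21 0.06] [ 0.21  0.13 -0.89]
```

>>> {"fn": "carry_out", "kwargs": {"deltas": [{"dx":0.0,"dy":0.0,"dz":0.5,"ax":0.0,"ay":0.0,"az":0.0,"fingers":1.0},{"dx":0.0,"dy":0.0,"dz":1.0,"ax":0.0,"ay":0.0,"az":0.0,"fingers":1.0},{"dx":0.0,"dy":0.0,"dz":1.4,"ax":0.0,"ay":0.0,"az":0.0,"fingers":1.0},{"dx":0.0,"dy":0.0,"dz":1.4,"ax":0.0,"ay":0.0,"az":0.0,"fingers":1.0}]}}

```text
time: 25.75
tcp_pos: [0.5366, 0.213, 0.0433]
tcp_rot: [-0.0, 0.161, 0.987, -0.0]
force: [-0.3, 0.0, -1.8]
finger_gap: 0.0555
gripper_force: 64.5
```

>>> {"fn": "carry_out", "kwargs": {"deltas": [{"dx":0.0,"dy":0.0,"dz":0.5,"ax":0.0,"ay":0.0,"az":0.0,"fingers":1.0},{"dx":0.0,"dy":0.0,"dz":1.0,"ax":0.0,"ay":0.0,"az":0.0,"fingers":1.0},{"dx":0.0,"dy":0.0,"dz":1.5,"ax":0.0,"ay":0.0,"az":0.0,"fingers":1.0},{"dx":0.0,"dy":0.0,"dz":1.6,"ax":0.0,"ay":0.0,"az":0.0,"fingers":1.0},{"dx":0.0,"dy":0.0,"dz":1.6,"ax":0.0,"ay":0.0,"az":0.0,"fingers":1.0}]}}

```text
time: 26.38
tcp_pos: [0.537, 0.2131, 0.0277]
tcp_rot: [-0.0, 0.161, 0.987, -0.0]
force: [0.9, 0.4, -2.3]
finger_gap: 0.0556
gripper_force: 64.5
```

>>> {"fn": "carry_out", "kwargs": {"deltas": [{"dx":0.0,"dy":0.0,"dz":0.1,"ax":0.0,"ay":0.0,"az":0.0,"fingers":1.0},{"dx":0.0,"dy":0.0,"dz":0.2,"ax":0.0,"ay":0.0,"az":0.0,"fingers":1.0},{"dx":0.0,"dy":0.0,"dz":0.2,"ax":0.0,"ay":0.0,"az":0.0,"fingers":1.0}]}}

```text
time: 26.75
tcp_pos: [0.537, 0.2132, 0.0258]
tcp_rot: [-0.0, 0.161, 0.987, -0.0]
force: [-0.0, -0.4, -1.2]
finger_gap: 0.0556
gripper_force: 64.5
```

>>> {"fn": "carry_out", "kwargs": {"deltas": [{"dx":0.0,"dy":0.0,"dz":0.15,"ax":0.0,"ay":0.0,"az":0.0,"fingers":1.0},{"dx":0.0,"dy":0.0,"dz":0.2,"ax":0.0,"ay":0.0,"az":0.0,"fingers":1.0},{"dx":0.0,"dy":0.0,"dz":0.2,"ax":0.0,"ay":0.0,"az":0.0,"fingers":1.0}]}}

```text
time: 27.12
tcp_pos: [0.5375, 0.2133, 0.0247]
tcp_rot: [0.001, 0.161, 0.987, 0.0]
force: [-1.6, 0.1, 5.7]
finger_gap: 0.0556
gripper_force: 65.3
```

On the stack. Release and back off.

>>> {"fn": "carry_out", "kwargs": {"deltas": [{"dx":0.0,"dy":0.0,"dz":-0.1,"ax":0.0,"ay":0.0,"az":0.0,"fingers":1.0},{"dx":0.0,"dy":0.0,"dz":-0.1,"ax":0.0,"ay":0.0,"az":0.0,"fingers":-0.6},{"dx":0.0,"dy":0.0,"dz":-0.1,"ax":0.0,"ay":0.0,"az":0.0,"fingers":-0.8},{"dx":0.0,"dy":0.0,"dz":-0.1,"ax":0.0,"ay":0.0,"az":0.0,"fingers":-0.8},{"dx":0.0,"dy":0.0,"dz":-0.1,"ax":0.0,"ay":0.0,"az":0.0,"fingers":-0.8},{"dx":0.0,"dy":0.0,"dz":-1.5,"ax":0.0,"ay":0.0,"az":0.0,"fingers":-0.8},{"dx":0.0,"dy":0.0,"dz":-5.0,"ax":0.0,"ay":0.0,"az":0.0,"fingers":-0.8},{"dx":0.0,"dy":0.0,"dz":-10.0,"ax":0.0,"ay":0.0,"az":0.0,"fingers":-0.8},{"dx":-0.0,"dy":-5.0,"dz":-14.0,"ax":0.0,"ay":0.0,"az":0.0,"fingers":-0.8},{"dx":0.0,"dy":-11.0,"dz":-16.0,"ax":0.0,"ay":0.0,"az":0.0,"fingers":-0.8},{"dx":0.0,"dy":-14.0,"dz":-16.0,"ax":0.0,"ay":0.0,"az":0.0,"fingers":-0.8},{"dx":0.0,"dy":-14.0,"dz":-16.0,"ax":0.0,"ay":0.0,"az":0.0,"fingers":-0.8}]}}

```text
time: 28.62
tcp_pos: [0.4923, 0.0786, 0.1856]
tcp_rot: [0.001, 0.162, 0.987, 0.0]
force: [-0.3, 0.8, -0.4]
finger_gap: 0.0769
gripper_force: 0.0
```

```bash
python3 - <<'E'
from h import *
np.set_printoptions(precision=4,suppress=True)
c=shot('wrist'); im=c['img'][:,:,::-1]
cv2.imwrite('pics/end.png',cv2.resize(im[20:300,360:640],None,fx=2,fy=2))
P,u,v=cloud(c); r=bot.outline_of(c,'plate_c')
print([o['score'] for o in r])
m=(np.linalg.norm(P[:,:2]-[.534,.2165],axis=1)<.028); Q=P[m]
A=np.c_[Q[:,:2]-Q[:,:2].mean(0),np.ones(len(Q))];k,*_=np.linalg.lstsq(A,Q[:,2],rcond=None);print('slope,z',k,len(Q))
for q in('plate_c','stack_seat'):print(q,[(round(d['score'],2),W(c,d['position'])) for d in bot.pinpoint(c,q)[:1]])
E
```

```text
[0.69]
slope,z [0.0016 0.0138 0.0336] 2778
plate_c [(0.72, array([0.5337, 0.2164, 0.0326]))]
stack_seat []
```

View pics/end.png

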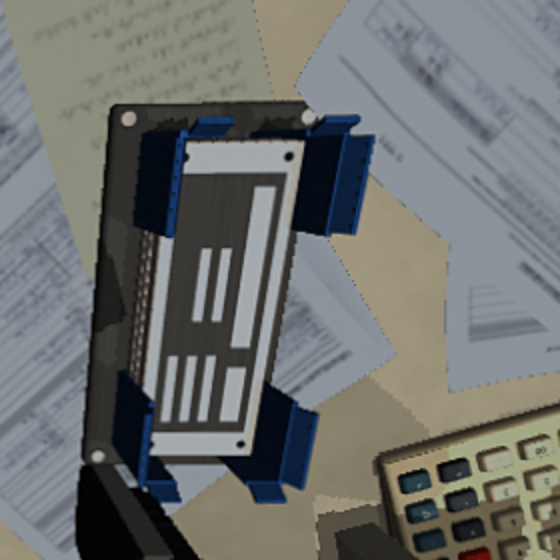

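The plate lies flat between the four posts, with its top at about 34 mm and its centre at (0.534, 0.216). Handing in.

```bash
python3 -c "
from rig import bot
print(bot.finish_job())"
```

```text
the job is handed in; nothing more can be done
None
```

The job is handed in at about 29 s of the 61 s allowed: the last wrist picture shows the plate released and lying flat on the stack between the four posts, and the judge returned no verdict.

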